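# Angle the long screwdriver out of the short-opening drawer

### The job

Two glue sticks were left standing in front of the small desk cabinet, in the way of its top drawer: first stand them in the two empty cells of the pen caddy, one in each, without tipping them over. Then pull the top drawer out to its stop and leave it out; it opens less far than the screwdriver inside is long, so take the screwdriver by its handle, tilt the handle end up over the drawer front and draw it out at a slant without levering it against the top of the cabinet. Finish while holding the screwdriver still in the air, all of it at least 6 cm above the top of the cabinet, and leave the tape measure, the stamp and the small roll of tape on the bench where they are.

Things in the scene. Friction and masses are not known exactly. Their poses are not given: they have to be found in the camera images.
- desk_cabinet: fixed small steel desk cabinet, two drawers one above the other: case 250 deep (its x), 160 wide (y), 136 high. Origin under the case's centre; -x is its front. Front edge of the top panel at x = -125, its underside 132 above the bench. Drawer fronts are 10 thick, before the case. A roll of masking tape (24 high) lies fixed on its top at the rear (x = +62). Only the upper drawer moves
- cabinet_top: top panel of the cabinet, 250 x 160, 4 thick, fixed; its front edge is the far edge of the opening that the screwdriver must come out through. Origin at the centre of its underside, 132 above the bench; axes as the cabinet's
- top_drawer_body (a joint): upper drawer, slides straight out along the cabinet's -x: 0 = shut, 0.140 m = at its stop; it starts shut or a few mm open. About 2 N of friction; it stays where it is left
- drawer_handle (a point): middle of the upper drawer's bow handle: horizontal round bar 9 thick, 84 long, along the cabinet's y, 35 in front of the drawer front's face (30 clear gap behind it), 112 above the bench, 24 below the cabinet's top. Axes as the cabinet's
- drawer_floor (a point): centre of the upper drawer's floor, 78 above the bench; moves with the drawer; axes as the cabinet's. Inside 236 long (x = -120, inner face of the front, to +116), 136 wide. The front reaches 53 above this floor, sides and back 40, the underside of the cabinet's top is 54 above it: open above only in front of the case, 140 long at the stop
- screwdriver: screwdriver 206 long, lies on the drawer floor roughly along the drawer, handle to the drawer front, near mid width. Round handle 28 across, 105 long; thin steel shaft 7 across. About 0.11 kg, balances about 70 from the butt. Origin on its underside, 102 from the butt; +y points to the butt; its axis runs 14 above the origin along its z
- driver_tip (a point): tip of the screwdriver's shaft, on its axis, 206 from the butt; axes as the screwdriver's
- driver_butt (a point): butt end of the screwdriver's handle, on its axis; axes as the screwdriver's
- glue_1: glue stick, white barrel with a red cap (as the other two are), round, 29 across, 96 high, standing in front of the drawer; origin at the centre of its foot, z up. 0.045 kg
- glue_2: a like glue stick, also standing in front of the drawer
- caddy: fixed plywood pen caddy, four cells in a row along its y: 56 by 220, 55 high, walls 4, inner floor 4 above the bench, each cell 48 (x) by 50 (y). Origin under its centre, z up. Cell centres at y = -81 (two marker pens stand in it, up to about 145 high), -27 (empty), +27 (a glue stick fixed in it), +81 (empty)
- cell_a (a point): centre of the floor of the empty cell at y = -27, between the markers' cell and the filled glue cell; axes as the caddy's
- cell_b (a point): centre of the floor of the empty cell at y = +81, at the end of the caddy; axes as the caddy's
- tape_measure: bystander: yellow pocket tape measure standing on edge, 47 x 78 x 64; origin at the centre of its underside
- tape_red: bystander: small flat roll of red tape, 67 across, 18 high; origin at the centre of its underside
- stamp: bystander: wooden hand stamp standing upright, 27 x 46 x 77; origin at the centre of its underside
Not all that is in view belongs to the job. Leave any pink look-alike of the glue_1 alone. Leave any turquoise look-alike of the glue_2 alone.

How it is judged:
On the way, in this order (a step that is already met when the one before it is completed fails the run):
1. both glue sticks stand released in the two empty caddy cells, one in each ((((horizontal distance between glue_1 and cell_a below 0.018 m and height (world z) of glue_1 below 0.015 m and angle between glue_1's own z axis and vertical below 0.2 rad and contact force between glue_1 and the fingers below 0.5 N) and (horizontal distance between glue_2 and cell_b below 0.018 m and height (world z) of glue_2 below 0.015 m and angle between glue_2's own z axis and vertical below 0.2 rad and contact force between glue_2 and the fingers below 0.5 N)) or ((horizontal distance between glue_1 and cell_b below 0.018 m and height (world z) of glue_1 below 0.015 m and angle between glue_1's own z axis and vertical below 0.2 rad and contact force between glue_1 and the fingers below 0.5 N) and (horizontal distance between glue_2 and cell_a below 0.018 m and height (world z) of glue_2 below 0.015 m and angle between glue_2's own z axis and vertical below 0.2 rad and contact force between glue_2 and the fingers below 0.5 N)))), for 0.2 s.
2. the top drawer is pulled out (past 110 of its 140 mm) (value of joint top_drawer_body above 0.11 m), for 0.2 s.
At the end, for the whole second after the job is handed in: both glue sticks stand upright (within 0.2 rad), let go, on the floors of the two empty cells, one in each; the drawer is out by more than 100 mm; the screwdriver is in the fingers, still, and all of it, tip and butt, is more than 190 mm above the bench, touching neither cabinet nor caddy ((((horizontal distance between glue_1 and cell_a below 0.018 m and height (world z) of glue_1 below 0.015 m and angle between glue_1's own z axis and vertical below 0.2 rad and contact force between glue_1 and the fingers below 0.5 N) and (horizontal distance between glue_2 and cell_b below 0.018 m and height (world z) of glue_2 below 0.015 m and angle between glue_2's own z axis and vertical below 0.2 rad and contact force between glue_2 and the fingers below 0.5 N)) or ((horizontal distance between glue_1 and cell_b below 0.018 m and height (world z) of glue_1 below 0.015 m and angle between glue_1's own z axis and vertical below 0.2 rad and contact force between glue_1 and the fingers below 0.5 N) and (horizontal distance between glue_2 and cell_a below 0.018 m and height (world z) of glue_2 below 0.015 m and angle between glue_2's own z axis and vertical below 0.2 rad and contact force between glue_2 and the fingers below 0.5 N))) and value of joint top_drawer_body above 0.1 m and height (world z) of each of driver_tip, driver_butt above 0.19 m and contact force between the fingers and screwdriver above 1 N and linear speed of screwdriver below 0.05 m/s and contact force between screwdriver and desk_cabinet below 0.05 N and contact force between screwdriver and caddy below 0.05 N); the arm keeps its last pose, push and grip.
It fails at once if a glue stick is tipped over (leans more than 0.7 rad) (angle between any of glue_1, glue_2's own z axis and vertical above 0.7 rad).
It fails at once if the tape measure, the stamp or the red roll of tape is shifted by more than 3 cm (distance of any of tape_measure, tape_red, stamp from where it was at the start of the episode above 0.03 m).
It fails at once if the screwdriver is levered against the top panel of the cabinet (more than 3 N) (contact force between screwdriver and cabinet_top above 3 N).
It also fails if it takes over 72 s, if anything falls off the work surface, if the arm or the gripper's body presses on something with over 40 N, if the wrist force passes 120 N, or if a joint passes its speed limit or range.

### The arm

A 6-joint arm with a two-finger parallel gripper is mounted at the origin on the work surface; the furniture and walls round the work are solid. World frame = base frame: x ahead of the robot, y to its left, z up, the work surface at z = 0. Lengths are in m, angles in rad, forces in N, time in s.
With the tool pointing down it reaches from about 0.35 to 0.875 m from the base axis. Payload 4.2 kg.
Tool frame: the origin (TCP) lies between the finger pads; the fingertips stand 17 mm ahead of it and the grasp point (between the pads) lies 2 mm behind it; z points along the fingers, y is the line along which they close (so a half turn about z gives the same grasp; the last joint's range is limited). The gripper opens to 87 mm and grips with 3 to 60 N. Pads are 19 mm wide; open, the fingers measure 117 mm over their backs; the gripper's body (75 mm by 190 mm) begins 51 mm behind the grasp point.
Start: joints at [0.259, 0.385, 0.008, 0, -1.194, -0.259], TCP at [0.625, 0, 0.24] pointing down, gripper open.
Joint ranges: [-3.14, 3.14], [-1.21, 2.06], [-1.07, 1.41], [-3.16, 2.05], [-2.99, -0.16], [-3.1, 3.1]. Speed limits (rad/s): [2.79, 2.79, 3.14, 3.14, 3.14, 3.14].

### API

Orientations are given as a unit quaternion [w, x, y, z].
In Python, from plant import bot, camera, finder gives the robot as it stands.
- The arm moves only by the tool drive_tool, never from a script. Its argument "series" is one flat list of numbers, 7 for each row, row after row: the shift along the tool's x, y, z in mm, then the turn, a rotation vector about the tool's x, y, z in degrees, then the closure, from 0 (fully open) to 1 (shut). In form: [tx, ty, tz, ax, ay, az, grip, tx, ty, tz, ax, ay, az, grip, ...]. A call has 1 to 20 rows; each row shifts and turns the commanded pose from where the row before left it, along the tool's axes as they then stand; what a row does not reach is not made up. A row lasts 1/8 s, in which the tool goes at most 62.5 mm and 10.7 degrees, less where a joint would pass 70% of its speed; a pose out of reach is approached as far as the arm can. A call with a gripper value outside its range is refused whole. The fingers move at their own pace and stop on an object; "force" is the grip in N (left out, the last holds). Time passes only in rows, so rows that do not move let the fingers close. It gives the time, the measured TCP pose, the force, the opening and the grip force at its end, in the units of the state.
- bot.read_state(): the state, without advancing time (a new reading comes with each control period).
- camera(name): name is "scene" or "side" or "wrist"; returns a dict with "image" (400x640x3 uint8, blue, green, red), "range_z" (400x640 float32, m along the optical axis (not along the pixel's ray), 0 where there is no reading), "fx", "fy", "cx", "cy" (pixels), "k1" (the pictures are not rectified: a ray, as slopes to the right and down, at radius r is drawn at 1 + k1 r^2 times it, then the intrinsics apply), "cam_to_world" (4x4, takes a point from camera to world coordinates); the wrist camera has in their place "mount" (4x4, takes a point from camera to tool coordinates, whose origin is the TCP and whose axes are the flange's). Camera axes: x right, y up, looking along -z (the intrinsics and any distortion apply to the point x, -y, -z); pixel columns grow to the right and rows downward; lengths in m; the calibration is good to about 2 mm. A picture is of the moment at which its call begins: read the wrist's pose just before it.
- bot.finish_job(): hands the job in; it is judged then, once.
Trained networks look in a picture, given as the dict that the camera call returned (one of the last four; its "shot" number tells which), for a name from the list of things; names that differ only in an ending like _2 or _b are one class to them, and where a whole thing is asked for, a point or a joint stands for the part that bears it (a point fixed in the world has none). Each returns a list of dicts, best first, with "score" (0 to 1); they miss things now and then, are a little off and sometimes report something else, mostly with a low value. They report only what shows in the picture. A call takes as long as a camera call. They do not tell look-alikes from the thing itself.
- finder.recognise(picture, label): "location" ([x, y, z] in m, in world coordinates, good to about 4 mm: the middle of the surface that is visible of it).
- finder.cut_out(picture, label): "pixels" (400x640 bool, what is visible of it).
- finder.spot_point(picture, label): "location" ([x, y, z] in m, in world coordinates, good to about 4 mm: a listed point, or the origin of a listed thing).
The state is a dict: "t": time; "joint_positions": joint angles; "qd": joint speeds; "joint_efforts": joint torques, N m; "position": TCP position; "tcp_rot": TCP orientation; "wrist_force": force on the tool from outside, world axes, zero at the start; "torque": the same for the moment, N m; "opening": opening from 0.0 (shut) to 1.0 (fully open); "gripper_force": force on a finger pad.
Only numpy, scipy, OpenCV 4.12 (cv2) and the standard library are available. Lean on these libraries where they do the work, as an engineer would, in place of code of your own. Each camera call takes 0.05 s, during which the arm holds its last target. There are 200 camera calls.

## Working session

There is one attempt and no reset: what is moved stays moved. The work goes in short steps, Python scripts to look and compute and a tool call to move; the robot and the scene stay as the last step left them, time stands still between calls to the robot, and variables do not carry over. Pictures are saved under pics/ and viewed, at most 10 in all, crops included, and the job is handed in when it is done.

Besides the shell and the picture viewer there is one more tool, called as name(argument=value, ...) on one line, values as JSON. drive_tool: Moves the arm, as the interface text tells. Its arguments: {"type":"object","properties":{"series":{"type":"array"},"force":{"type":"number"}},"required":["series"]}

```bash
ls; mkdir -p pics
cat > h.py <<'E'
import numpy as np, cv2
from plant import bot, camera, finder
from scipy.spatial.transform import Rotation as R
def pose():
    s=bot.read_state(); q=s['tcp_rot']; T=np.eye(4)
    T[:3,:3]=R.from_quat([q[1],q[2],q[3],q[0]]).as_matrix(); T[:3,3]=s['position']; return T
def shot(n):
    T=pose(); p=camera(n); p['T']=p['cam_to_world'] if 'cam_to_world' in p else T@np.array(p['mount']); return p
def cloud(p):
    h,w=p['range_z'].shape; v,u=np.mgrid[:h,:w]
    K=np.array([[p['fx'],0,p['cx']],[0,p['fy'],p['cy']],[0,0,1.]])
    pts=np.stack([u,v],-1).reshape(-1,1,2).astype(float)
    n=cv2.undistortPoints(pts,K,np.array([p['k1'],0,0,0.])).reshape(h,w,2)
    z=p['range_z']; c=np.stack([n[...,0]*z,-n[...,1]*z,-z,np.ones_like(z)],-1)
    return (c@np.array(p['T']).T)[...,:3]
def pix(p,X):
    c=np.linalg.inv(p['T'])@np.append(X,1); a=c[0]/-c[2]; b=-c[1]/-c[2]; f=1+p['k1']*(a*a+b*b)
    return int(p['fx']*a*f+p['cx']),int(p['fy']*b*f+p['cy'])
E
cat > a.py <<'E'
from h import *
for n in ['scene','side']:
    p=shot(n); cv2.imwrite(f'pics/{n}0.png',p['image']); print(n)
    for l in ['desk_cabinet','drawer_handle','glue_1','caddy','cell_a','cell_b','tape_measure','tape_red','stamp']:
        for r in finder.spot_point(p,l)[:6]: print(l,np.round(r['location'],3),round(r['score'],2),pix(p,r['location']))
print({k:v for k,v in bot.read_state().items() if k in('position','tcp_rot','t')})
E
python3 a.py
```

```text
pics
scene
desk_cabinet [0.541 0.17  0.001] 0.81 (295, 186)
drawer_handle [ 0.55  -0.004  0.114] 0.81 (326, 201)
glue_1 [ 0.505 -0.094  0.001] 0.79 (327, 258)
glue_1 [ 0.602 -0.089 -0.002] 0.78 (358, 242)
glue_1 [ 0.354 -0.262 -0.002] 0.63 (306, 340)
glue_1 [ 0.361 -0.187 -0.001] 0.56 (294, 312)
caddy [ 0.537 -0.25   0.003] 0.98 (370, 301)
cell_a [ 0.459 -0.245  0.008] 0.93 (341, 312)
cell_a [ 0.569 -0.251  0.006] 0.75 (382, 294)
cell_a [0.558 0.069 0.092] 0.45 (315, 186)
cell_b [ 0.459 -0.245  0.008] 0.93 (341, 312)
cell_b [ 0.569 -0.251  0.006] 0.75 (382, 294)
cell_b [0.558 0.069 0.092] 0.45 (315, 186)
tape_measure [ 0.378 -0.091  0.002] 0.58 (283, 277)
tape_red [ 0.72  -0.142 -0.004] 0.65 (406, 240)
tape_red [ 0.553 -0.003  0.113] 0.39 (327, 200)
stamp [ 0.38   0.033 -0.001] 0.77 (264, 242)
side
glue_1 [ 0.366 -0.19  -0.001] 0.68 (384, 256)
glue_1 [ 0.461 -0.246  0.005] 0.6 (398, 226)
glue_1 [ 0.35  -0.267 -0.002] 0.58 (409, 260)
glue_1 [ 0.505 -0.092  0.001] 0.43 (347, 217)
glue_1 [ 0.606 -0.09   0.005] 0.43 (344, 189)
caddy [ 0.54  -0.249 -0.003] 0.82 (395, 205)
caddy [ 0.506 -0.09   0.002] 0.56 (347, 217)
cell_a [ 0.462 -0.248  0.006] 0.82 (398, 226)
cell_a [ 0.565 -0.252  0.001] 0.79 (395, 198)
cell_a [ 0.718 -0.139 -0.001] 0.34 (356, 160)
cell_b [ 0.462 -0.248  0.006] 0.82 (398, 226)
cell_b [ 0.565 -0.252  0.001] 0.79 (395, 198)
cell_b [ 0.718 -0.139 -0.001] 0.34 (356, 160)
tape_measure [ 0.374 -0.096  0.002] 0.93 (353, 255)
tape_measure [0.544 0.17  0.132] 0.22 (261, 190)
tape_red [ 0.719 -0.14  -0.002] 0.6 (356, 160)
stamp [ 0.377  0.032 -0.001] 0.56 (311, 257)
{'t': 1.0, 'position': array([6.24992499e-01, 1.90648721e-05, 2.39591478e-01]), 'tcp_rot': array([ 3.55278508e-05, -7.07098706e-01,  7.07114856e-01, -2.01501788e-05])}
```

View pics/scene0.png

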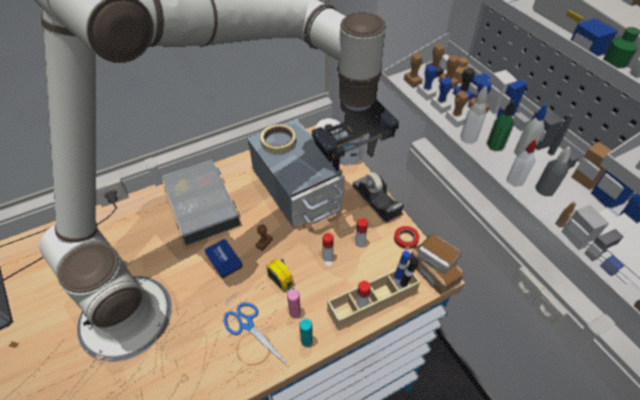

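```bash
cat > b.py <<'E'
from h import *
p=shot('scene'); cv2.imwrite('pics/crop1.png',cv2.resize(p['image'][130:370,240:440],None,fx=2.5,fy=2.5))
P=cloud(p)
for l in ['glue_1','desk_cabinet','caddy']:
  for r in finder.cut_out(p,l)[:5]:
    m=r['pixels']&(p['range_z']>0); q=P[m]; top=q[q[:,2]>np.percentile(q[:,2],97)-.006]
    v,u=np.nonzero(m)
    rect=cv2.minAreaRect(top[:,:2].astype(np.float32)*1000)
    print(l,round(r['score'],2),(int(u.mean()),int(v.mean())),'ztop',np.round(np.percentile(q[:,2],97),3),'topmean',np.round(top.mean(0),3),'rect',np.round(rect[0]),np.round(rect[1]),round(rect[2],1), 'bgr',p['image'][m].mean(0).astype(int))
E
python3 b.py
```

```text
glue_1 0.86 (293, 303) ztop 0.098 topmean [ 0.36  -0.192  0.095] rect [ 360. -192.] [24. 26.] 20.8 bgr [118  95 148]
glue_1 0.85 (305, 332) ztop 0.098 topmean [ 0.353 -0.267  0.095] rect [ 353. -267.] [24. 25.] 17.4 bgr [118 117  39]
glue_1 0.51 (360, 232) ztop 0.097 topmean [ 0.603 -0.093  0.095] rect [602. -94.] [28. 25.] 27.6 bgr [ 79  83 132]
desk_cabinet 0.83 (295, 172) ztop 0.158 topmean [0.525 0.228 0.158] rect [526. 230.] [98. 97.] 14.3 bgr [108 107 103]
caddy 0.78 (374, 293) ztop 0.137 topmean [ 0.623 -0.257  0.139] rect [ 624. -256.] [19. 42.] 11.3 bgr [ 95 112 127]
```

View pics/crop1.png

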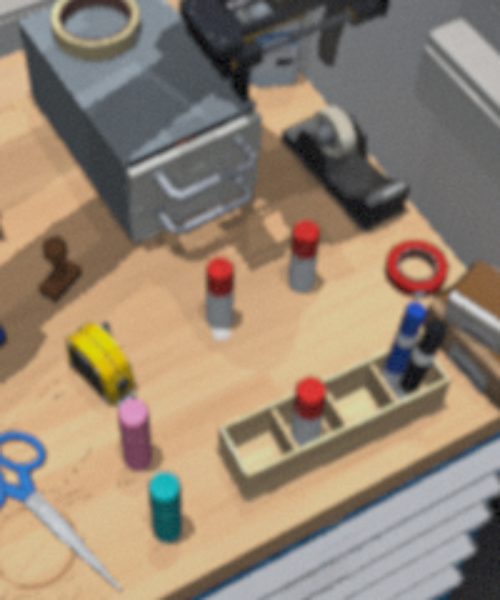

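Candidates: the red caps at (327,248) and (361,232) stand free in front of the drawer. The red cap at (364,293) is fixed in the caddy, pink is at (293,303) and turquoise at (306,332). The crop confirms that the two free red-capped white barrels at about (0.505,-0.094) and (0.603,-0.093) are the ones I want. I'll move above them and turn so the fingers close along world y.

drive_tool(series=[40,25,-20,0,0,0,0,40,25,-20,0,0,0,0,40,25,-20,0,0,0,0,0,0,0,0,0,10,0,0,0,0,0,0,10,0,0,0,0,0,0,10,0,0,0,0,0,0,10,0,0,0,0,0,0,10,0,0,0,0,0,0,10,0,0,0,0,0,0,10,0,0,0,0,0,0,10,0,0,0,0,0,0,10,0,0,0,0,0,0,0,0,0,0,0,0,0,0,0])

```text
t: 2.95
position: [0.55, -0.12, 0.2996]
tcp_rot: [0.0, -0.001, 1.0, -0.0]
wrist_force: [-0.7, -0.6, 0.2]
opening: 0.998
gripper_force: 0.0
```

```bash
cat > c.py <<'E'
from h import *
import sys
p=shot('wrist'); cv2.imwrite('pics/w1.png',p['image']); P=cloud(p)
print(np.round(pose(),3))
for l in ['glue_1','caddy','cell_a','drawer_handle']:
    for r in finder.spot_point(p,l)[:4]: print(l,np.round(r['location'],3),round(r['score'],2),pix(p,r['location']))
for l in ['glue_1','caddy']:
  for r in finder.cut_out(p,l)[:5]:
    m=r['pixels']&(p['range_z']>0); q=P[m]; 
    zt=np.percentile(q[:,2],95) if l=='glue_1' else .055
    top=q[abs(q[:,2]-zt)<.005]; v,u=np.nonzero(m)
    if len(top)<5: continue
    rect=cv2.minAreaRect(top[:,:2].astype(np.float32)*1000)
    print(l,round(r['score'],2),(int(u.mean()),int(v.mean())),'zt',round(zt,3),'rect',np.round(rect[0]),np.round(rect[1]),round(rect[2],1))
E
python3 c.py
```

```text
[[-1.    -0.002  0.     0.55 ]
 [-0.002  1.     0.    -0.12 ]
 [-0.     0.    -1.     0.3  ]
 [ 0.     0.     0.     1.   ]]
glue_1 [ 0.602 -0.09  -0.001] 0.9 (338, 203)
glue_1 [ 0.503 -0.092  0.   ] 0.8 (337, 139)
glue_1 [ 0.357 -0.19  -0.002] 0.76 (267, 31)
glue_1 [ 0.354 -0.262  0.001] 0.72 (215, 28)
caddy [ 0.535 -0.253 -0.001] 0.77 (231, 160)
cell_a [ 0.567 -0.257  0.005] 0.83 (228, 182)
cell_a [ 0.462 -0.25   0.005] 0.58 (228, 109)
drawer_handle [0.555 0.002 0.113] 0.82 (424, 190)
glue_1 0.84 (340, 215) zt 0.098 rect [602. -90.] [26. 26.] 0.9
glue_1 0.84 (261, 19) zt 0.098 rect [ 364. -188.] [21. 28.] 2.1
glue_1 0.83 (200, 15) zt 0.098 rect [ 360. -262.] [13. 25.] 2.4
caddy 0.57 (223, 156) zt 0.055 rect [ 523. -250.] [ 57. 189.] 88.2
caddy 0.38 (340, 215) zt 0.055 rect [592. -90.] [ 9. 27.] 3.0
```

View pics/w1.png

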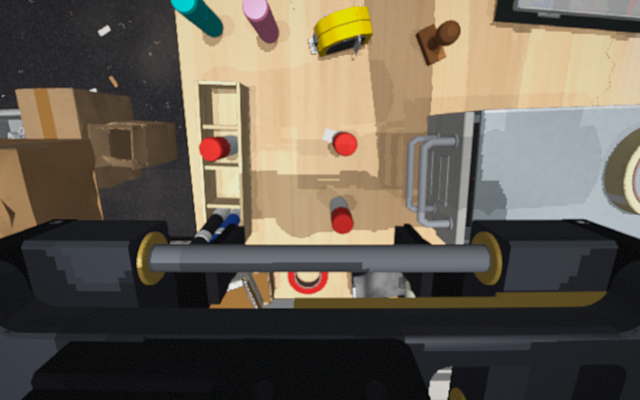

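The wrist picture shows the two wanted red caps at (342,144) and (342,215), the caddy at about (222,150) with its empty cells at (220,103) and (220,183), and the handle bars at (415,180). I'll pick up the far glue first.

drive_tool(series=[-52,30,0,0,0,0,0,0,0,55,0,0,0,0,0,0,55,0,0,0,0,0,0,50,0,0,0,0,0,0,34,0,0,0,0,0,0,20,0,0,0,0,0,0,0,0,0,0,0,0,0,0,0,0,0,1,0,0,0,0,0,0,1,0,0,0,0,0,0,1,0,0,0,0,0,0,1,0,0,0,0,0,0,1,0,0,0,0,0,0,1], force=15)

```text
t: 4.92
position: [0.602, -0.09, 0.0856]
tcp_rot: [0.0, -0.0, 1.0, -0.0]
wrist_force: [-1.6, -0.9, -0.1]
opening: 0.405
gripper_force: 0.0
```

drive_tool(series=[0,0,0,0,0,0,1,0,0,0,0,0,0,1,0,0,0,0,0,0,1,0,0,-15,0,0,0,1,0,0,-30,0,0,0,1,0,0,-30,0,0,0,1,0,0,0,0,0,0,1])

```text
t: 5.8
position: [0.6039, -0.09, 0.1645]
tcp_rot: [0.004, -0.0, 1.0, 0.0]
wrist_force: [0.7, -0.1, -1.0]
opening: 0.331
gripper_force: 15.0
```

```bash
cat > d.py <<'E'
from h import *
p=shot('scene')
for l in ['glue_1','cell_a']:
    for r in finder.spot_point(p,l)[:6]: print(l,np.round(r['location'],3),round(r['score'],2),pix(p,r['location']))
E
python3 d.py
```

```text
glue_1 [ 0.352 -0.26  -0.   ] 0.77 (304, 339)
glue_1 [ 0.36 -0.19 -0.  ] 0.76 (294, 313)
glue_1 [ 0.507 -0.089  0.001] 0.69 (327, 256)
glue_1 [ 0.61  -0.088  0.081] 0.53 (362, 222)
cell_a [ 0.571 -0.254  0.003] 0.79 (383, 296)
cell_a [ 0.46  -0.247  0.004] 0.67 (342, 313)
cell_a [ 0.374 -0.092 -0.   ] 0.5 (282, 279)
```

drive_tool(series=[9,-41,0,0,0,0,1,9,-41,0,0,0,0,1,9,-41,0,0,0,0,1,10,-40,0,0,0,0,1,0,0,0,0,0,0,1,0,0,20,0,0,0,1,0,0,10,0,0,0,1,0,0,0,0,0,0,1])

```text
t: 6.95
position: [0.5645, -0.2522, 0.1292]
tcp_rot: [-0.001, -0.0, 1.0, 0.0]
wrist_force: [-0.2, 1.1, 0.2]
opening: 0.331
gripper_force: 15.0
```

```bash
cat > e.py <<'E'
from h import *
p=shot('wrist'); cv2.imwrite('pics/w2.png',p['image']); s=shot('side'); cv2.imwrite('pics/s2.png',cv2.resize(s['image'][130:290,280:500],None,fx=3,fy=3))
print(np.round(pose()[:3,3],3))
for q in (p,s):
  for l in ['glue_1','cell_a']:
    for r in finder.spot_point(q,l)[:6]: print(l,np.round(r['location'],3),round(r['score'],2),pix(q,r['location']))
E
python3 e.py
```

```text
[ 0.565 -0.253  0.131]
glue_1 [ 0.562 -0.251  0.042] 0.92 (319, 207)
glue_1 [ 0.504 -0.091  0.   ] 0.84 (494, 133)
cell_a [ 0.462 -0.25   0.004] 0.96 (321, 84)
cell_a [ 0.566 -0.255  0.006] 0.77 (315, 200)
glue_1 [ 0.568 -0.254  0.048] 0.73 (398, 190)
glue_1 [ 0.361 -0.189  0.   ] 0.61 (383, 258)
glue_1 [ 0.351 -0.266 -0.002] 0.59 (409, 260)
cell_a [ 0.462 -0.25   0.005] 0.73 (399, 226)
cell_a [ 0.563 -0.251  0.002] 0.59 (395, 198)
```

View pics/s2.png

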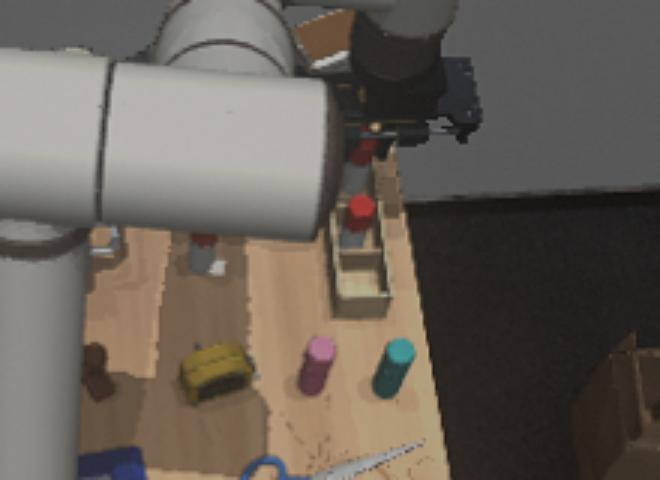

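The side crop shows the glue hanging over the cell at (360,165), behind the filled cell at (358,215). It's well aligned, so I'll lower and release it.

drive_tool(series=[0,0,20,0,0,0,1,0,0,12,0,0,0,1,0,0,8,0,0,0,1,0,0,0,0,0,0,1,0,0,0,0,0,0,0.4,0,0,0,0,0,0,0.4,0,0,0,0,0,0,0.4,0,0,0,0,0,0,0.4,0,0,-20,0,0,0,0.3,0,0,-30,0,0,0,0,0,0,-30,0,0,0,0,0,0,0,0,0,0,0])

```text
t: 8.75
position: [0.5666, -0.2534, 0.1736]
tcp_rot: [0.003, -0.0, 1.0, -0.001]
wrist_force: [-0.5, 0.5, -0.6]
opening: 0.942
gripper_force: 0.0
```

```bash
sed -i "s/,cv2.resize.*3))/,s['image'])/" e.py; python3 e.py
```

```text
[ 0.565 -0.253  0.17 ]
glue_1 [ 0.565 -0.252  0.   ] 0.85 (320, 185)
glue_1 [ 0.504 -0.091 -0.   ] 0.64 (472, 129)
cell_a [ 0.459 -0.247  0.005] 0.77 (325, 83)
cell_a [ 0.567 -0.251  0.007] 0.72 (320, 189)
glue_1 [ 0.363 -0.186  0.001] 0.65 (382, 257)
glue_1 [ 0.504 -0.089  0.   ] 0.52 (347, 218)
glue_1 [ 0.569 -0.253  0.006] 0.49 (395, 196)
glue_1 [ 0.351 -0.268  0.002] 0.43 (409, 259)
glue_1 [ 0.54  -0.252 -0.002] 0.36 (396, 205)
cell_a [ 0.459 -0.248  0.002] 0.93 (398, 227)
```

drive_tool(series=[15,40,0,0,0,0,0,15,40,0,0,0,0,0,15,41,0,0,0,0,0,16,41,0,0,0,0,0,0,0,0,0,0,0,0,0,0,40,0,0,0,0,0,0,30,0,0,0,0,0,0,15,0,0,0,0,0,0,0,0,0,0,0,0,0,0,0,0,0,1,0,0,0,0,0,0,1,0,0,0,0,0,0,1,0,0,0,0,0,0,1,0,0,0,0,0,0,1,0,0,0,0,0,0,1,0,0,0,0,0,0,1,0,0,0,0,0,0,1,0,0,0,0,0,0,1,0,0,0,0,0,0,1])

```text
t: 11.42
position: [0.504, -0.0909, 0.0855]
tcp_rot: [-0.0, -0.0, 1.0, 0.0]
wrist_force: [-0.3, 0.2, -0.4]
opening: 0.329
gripper_force: 14.9
```

drive_tool(series=[0,0,-15,0,0,0,1,0,0,-30,0,0,0,1,0,0,-30,0,0,0,1,11,-40,0,0,0,0,1,11,-40,0,0,0,0,1,11,-40,0,0,0,0,1,12,-37,0,0,0,0,1,0,0,0,0,0,0,1,0,0,20,0,0,0,1,0,0,10,0,0,0,1,0,0,0,0,0,0,1])

```text
t: 12.8
position: [0.4588, -0.2474, 0.1303]
tcp_rot: [-0.001, -0.0, 1.0, 0.0]
wrist_force: [-0.4, -0.5, -0.2]
opening: 0.334
gripper_force: 14.9
```

```bash
python3 e.py
```

```text
[ 0.46  -0.248  0.131]
glue_1 [ 0.461 -0.245  0.046] 0.82 (321, 213)
glue_1 [ 0.357 -0.189 -0.002] 0.67 (383, 86)
glue_1 [ 0.353 -0.264  0.   ] 0.65 (299, 80)
cell_a [ 0.566 -0.256  0.005] 0.82 (310, 299)
glue_1 [ 0.354 -0.266  0.001] 0.74 (408, 258)
glue_1 [ 0.364 -0.188 -0.001] 0.69 (383, 257)
glue_1 [ 0.461 -0.247  0.047] 0.65 (400, 221)
cell_a [ 0.563 -0.253 -0.   ] 0.9 (395, 199)
cell_a [ 0.462 -0.248  0.006] 0.67 (398, 226)
```

drive_tool(series=[0,0,20,0,0,0,1,0,0,12,0,0,0,1,0,0,8,0,0,0,1,0,0,0,0,0,0,1,0,0,0,0,0,0,0.4,0,0,0,0,0,0,0.4,0,0,0,0,0,0,0.4,0,0,0,0,0,0,0.4,0,0,-20,0,0,0,0.3,0,0,-40,0,0,0,0,0,0,-50,0,0,0,0,-25,50,-29,0,0,0,0,-25,50,0,0,0,0,0,-25,50,0,0,0,0,0,-20,0,0,0,0,0,0,0,0,0,0,0,0,0,0,0,0,0,0,0,0])

```text
t: 15.22
position: [0.553, -0.0987, 0.229]
tcp_rot: [-0.001, 0.0, 1.0, 0.0]
wrist_force: [-0.3, -0.5, 0.5]
opening: 1.003
gripper_force: 0.0
```

```bash
cat > f.py <<'E'
from h import *
p=shot('wrist'); cv2.imwrite('pics/w3.png',p['image']); P=cloud(p)
print(np.round(pose(),3))
for q in (p,shot('scene'),shot('side')):
  for l in ['glue_1','drawer_handle','desk_cabinet','stamp','tape_measure','tape_red']:
    for r in finder.spot_point(q,l)[:4]:
      if r['score']>.4: print(l,np.round(r['location'],3),round(r['score'],2),pix(q,r['location']))
# handle bar points near z .112
m=(abs(P[...,2]-.114)<.008)&(P[...,1]>-.05)&(P[...,1]<.05)&(abs(P[...,0]-.55)<.08); q=P[m]
print(m.sum(),np.round(np.percentile(q[:,:2],[5,50,95],axis=0),3) if m.any() else '')
# cabinet top plane
m=(abs(P[...,2]-.136)<.006)&(P[...,1]>0); q=P[m]
if m.any(): print(m.sum(),cv2.minAreaRect(q[:,:2].astype(np.float32)*1000), np.round(np.percentile(q,[1,99],axis=0),3))
E
python3 f.py
```

```text
[[-1.     0.001 -0.001  0.553]
 [ 0.001  1.     0.    -0.099]
 [ 0.001  0.    -1.     0.229]
 [ 0.     0.     0.     1.   ]]
glue_1 [ 0.353 -0.264  0.   ] 0.84 (173, 6)
glue_1 [ 0.462 -0.247  0.007] 0.83 (194, 105)
glue_1 [ 0.564 -0.252  0.004] 0.78 (199, 188)
glue_1 [ 0.358 -0.189 -0.   ] 0.61 (239, 10)
drawer_handle [ 0.553 -0.     0.114] 0.6 (425, 201)
desk_cabinet [ 0.543  0.173 -0.002] 0.89 (527, 171)
stamp [0.379 0.031 0.001] 0.67 (431, 30)
tape_measure [ 0.37  -0.094 -0.   ] 0.93 (322, 22)
tape_red [ 0.72  -0.136 -0.005] 0.82 (292, 292)
glue_1 [ 0.462 -0.25   0.004] 0.88 (344, 314)
glue_1 [ 0.361 -0.188  0.   ] 0.84 (294, 312)
glue_1 [ 0.567 -0.253  0.001] 0.67 (381, 296)
glue_1 [ 0.351 -0.258  0.001] 0.53 (303, 339)
drawer_handle [ 0.551 -0.003  0.111] 0.75 (326, 201)
desk_cabinet [0.541 0.172 0.004] 0.65 (294, 185)
stamp [ 0.38   0.032 -0.   ] 0.7 (264, 242)
tape_measure [ 0.375 -0.093 -0.003] 0.64 (282, 280)
tape_red [ 0.724 -0.142 -0.005] 0.66 (407, 239)
tape_red [ 0.378  0.033 -0.001] 0.58 (263, 242)
glue_1 [ 0.46  -0.246  0.004] 0.62 (398, 227)
glue_1 [ 0.364 -0.19   0.002] 0.59 (383, 257)
glue_1 [ 0.352 -0.268  0.002] 0.46 (409, 259)
desk_cabinet [0.542 0.174 0.002] 0.55 (264, 211)
stamp [ 0.378  0.032 -0.001] 0.59 (311, 256)
tape_measure [ 0.375 -0.094  0.002] 0.88 (352, 255)
tape_red [ 0.72  -0.144  0.   ] 0.42 (357, 159)
2667 [[ 0.481 -0.006]
 [ 0.53   0.022]
 [ 0.59   0.035]]
19329 ((522.828125, 106.29285430908203), (119.40438842773438, 150.0889434814453), 2.3317902088165283) [[0.464 0.033 0.131]
 [0.57  0.175 0.138]]
```

View pics/w3.png

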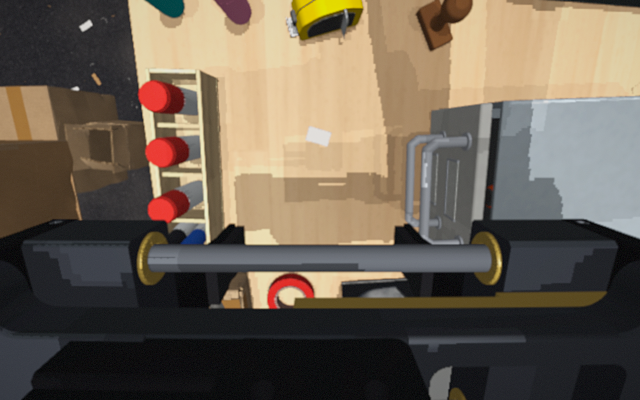

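Both glues stand in their cells, with red caps at (160,97) and (168,207) on either side of the fixed one at (168,152). The upper handle bar is at (413,180). I'll narrow the fingers, align to the cabinet and go over the bar.

drive_tool(series=[0,0,0,0,0,-2.6,0.73,0,33,0,0,0,0,0.73,0,33,0,0,0,0,0.73,0,32,0,0,0,0,0.73,0,0,30,0,0,0,0.73,0,0,20,0,0,0,0.73,0,0,0,0,0,0,0.73,0,0,0,0,0,0,0.73,0,0,0,0,0,0,0.73], force=40)

```text
t: 17.4
position: [0.55, -0.0004, 0.1805]
tcp_rot: [0.001, -0.023, 1.0, 0.0]
wrist_force: [-0.5, 0.2, 1.0]
opening: 0.273
gripper_force: 0.0
```

```bash
cat > g.py <<'E'
from h import *
p=shot('wrist'); cv2.imwrite('pics/w4.png',p['image']); P=cloud(p); T=pose()
print(np.round(T,3), bot.read_state()['opening'])
for r in finder.spot_point(p,'drawer_handle')[:2]: print(np.round(r['location'],3),round(r['score'],2),pix(p,r['location']))
Q=(P-T[:3,3])@T[:3,:3]
m=(P[...,2]>.108)&(P[...,2]<.122)&(P[...,1]>-.03)&(P[...,1]<.012)&(abs(P[...,0]-.55)<.06)
print(m.sum(),np.round(np.percentile(Q[m],[5,25,50,75,95],axis=0)*1000,1), np.round(np.percentile(P[m],[5,50,95],axis=0),3))
E
python3 g.py
```

```text
[[-0.999 -0.045  0.002  0.55 ]
 [-0.045  0.999  0.    -0.   ]
 [-0.002  0.    -1.     0.18 ]
 [ 0.     0.     0.     1.   ]] 0.2730638139967812
[0.552 0.001 0.113] 0.83 (319, 218)
1384 [[-19.8  -4.6  62.5]
 [ -1.1  -2.4  63.2]
 [ 21.    0.5  63.8]
 [ 42.    3.3  64.6]
 [ 51.8  11.   66.1]] [[ 0.498 -0.006  0.114]
 [ 0.529 -0.001  0.117]
 [ 0.57   0.009  0.118]]
```

View pics/w4.png

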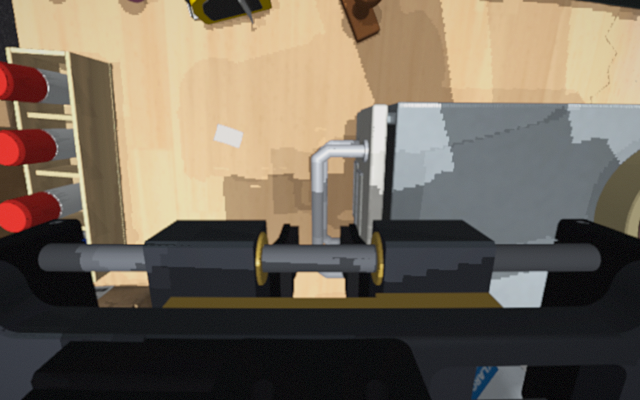

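The bar at (322,200) lies midway between the fingers. I'll go down, grip and pull.

drive_tool(series=[0,0,30,0,0,0,0.73,0,0,25,0,0,0,0.73,0,0,15,0,0,0,0.73,0,0,0,0,0,0,0.73,0,0,0,0,0,0,1,0,0,0,0,0,0,1,0,0,0,0,0,0,1,0,0,0,0,0,0,1], force=20)

```text
t: 18.5
position: [0.5501, -0.0004, 0.1104]
tcp_rot: [0.001, -0.023, 1.0, 0.0]
wrist_force: [-0.9, -0.4, 3.2]
opening: 0.093
gripper_force: 20.0
```

drive_tool(series=[0,-10,0,0,0,0,1,0,-20,0,0,0,0,1,0,-20,0,0,0,0,1,0,-20,0,0,0,0,1,0,-20,0,0,0,0,1,0,-20,0,0,0,0,1,0,-14,0,0,0,0,1,0,-10,0,0,0,0,1,0,0,0,0,0,0,1])

```text
t: 19.62
position: [0.5561, -0.1354, 0.1104]
tcp_rot: [0.001, -0.022, 1.0, -0.0]
wrist_force: [0.5, -2.0, 5.1]
opening: 0.099
gripper_force: 20.0
```

drive_tool(series=[0,-3,0,0,0,0,1,0,-3,0,0,0,0,1,0,0,0,0,0,0,1])

```text
t: 20.0
position: [0.5562, -0.1373, 0.1103]
tcp_rot: [0.001, -0.023, 1.0, 0.002]
wrist_force: [-1.9, 12.7, 9.6]
opening: 0.098
gripper_force: 20.0
```

The drawer is at its stop. I'll release it, rise, turn back 90° and look into the drawer.

drive_tool(series=[0,2,0,0,0,0,0.73,0,0,0,0,0,0,0.73,0,0,0,0,0,0,0.73,0,0,-30,0,0,0,0.73,0,0,-50,0,0,0,0.73,0,0,-50,0,0,0,0.5,0,0,-50,0,0,0,0.3,0,0,-30,0,0,0,0.3,0,0,0,0,0,-10,0.3,0,0,0,0,0,-10,0.3,0,0,0,0,0,-10,0.3,0,0,0,0,0,-10,0.3,0,0,0,0,0,-10,0.3,0,0,0,0,0,-10,0.3,0,0,0,0,0,-10,0.3,0,0,0,0,0,-10,0.3,0,0,0,0,0,-10,0.3,-50,0,0,0,0,0,0.3,-50,0,0,0,0,0,0.3,0,0,0,0,0,0,0.3])

```text
t: 22.5
position: [0.5508, -0.0363, 0.319]
tcp_rot: [0.0, 0.724, -0.69, -0.0]
wrist_force: [0.2, -0.8, -0.1]
opening: 0.7
gripper_force: 0.0
```

```bash
cat > k.py <<'E'
from h import *
import sys
p=shot('wrist'); cv2.imwrite(f'pics/{sys.argv[1]}.png',p['image']); P=cloud(p); T=pose()
print(np.round(T,3), bot.read_state()['opening'])
for q in (p,shot('scene')):
  for l in ['drawer_handle','drawer_floor','screwdriver','driver_tip','driver_butt','glue_1']:
    for r in finder.spot_point(q,l)[:2]: print(l,np.round(r['location'],3),round(r['score'],2),pix(q,r['location']))
for r in finder.cut_out(p,'screwdriver')[:1]:
    m=r['pixels']&(p['range_z']>0); q=P[m]; print(m.sum(),r['score'])
    q=q[(q[:,2]>.08)&(q[:,2]<.125)]
    Q=(q-T[:3,3])@T[:3,:3]
    a=cv2.fitLine(Q[:,:2].astype(np.float32),cv2.DIST_HUBER,0,.01,.01).ravel()
    print('tool-frame line',np.round(a,3)); print(np.round(np.percentile(q,[2,50,98],axis=0),3)); print('tool',np.round(np.percentile(Q,[2,50,98],axis=0),3))
E
python3 k.py w5
```

```text
[[ 0.047 -0.999 -0.001  0.551]
 [-0.999 -0.047 -0.    -0.037]
 [ 0.     0.001 -1.     0.319]
 [ 0.     0.     0.     1.   ]] 0.700475934357914
drawer_handle [ 0.559 -0.136  0.115] 0.82 (314, 93)
drawer_floor [0.548 0.028 0.075] 0.91 (316, 221)
screwdriver [0.557 0.03  0.077] 0.86 (310, 222)
screwdriver [ 0.377  0.033 -0.   ] 0.59 (420, 214)
driver_butt [ 0.559 -0.06   0.089] 0.9 (311, 158)
glue_1 [ 0.354 -0.186 -0.002] 0.89 (454, 73)
glue_1 [ 0.461 -0.248  0.006] 0.87 (388, 21)
drawer_handle [ 0.558 -0.139  0.111] 0.95 (356, 238)
drawer_floor [0.548 0.031 0.075] 0.87 (319, 201)
screwdriver [0.56  0.033 0.075] 0.75 (322, 199)
driver_tip [0.541 0.172 0.131] 0.22 (292, 154)
driver_tip [ 0.379  0.034 -0.002] 0.21 (263, 242)
driver_butt [ 0.564 -0.066  0.093] 0.76 (342, 221)
glue_1 [ 0.362 -0.187  0.001] 0.6 (294, 311)
glue_1 [ 0.566 -0.251  0.003] 0.58 (380, 296)
1646 0.57
tool-frame line [ 1.     0.014 -0.019 -0.008]
[[ 0.545 -0.067  0.093]
 [ 0.557 -0.021  0.103]
 [ 0.571  0.041  0.107]]
tool [[-0.078 -0.02   0.212]
 [-0.016 -0.008  0.216]
 [ 0.029  0.004  0.226]]
```

View pics/w5.png

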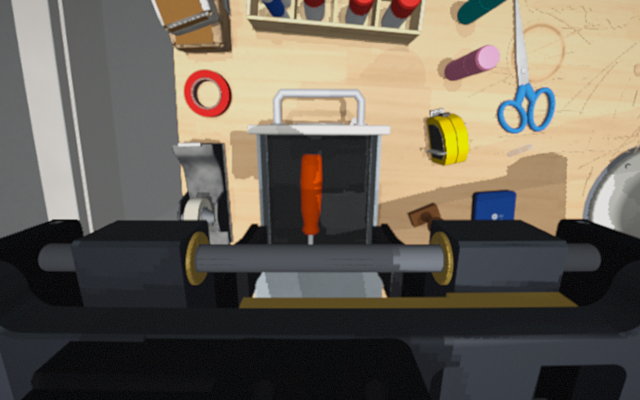

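The orange handle runs from (311,155) to (311,235) in the open drawer, butt towards the front, with the shaft going under the case. I'll descend onto the handle about 55 mm from the butt and grip.

drive_tool(series=[-25,-8,0,0,0,0,0.3,0,0,50,0,0,0,0.3,0,0,50,0,0,0,0.3,0,0,50,0,0,0,0.3,0,0,40,0,0,0,0.3,0,0,20,0,0,0,0.3,0,0,9,0,0,0,0.3,0,0,0,0,0,0,0.3,0,0,0,0,0,0,1,0,0,0,0,0,0,1,0,0,0,0,0,0,1,0,0,0,0,0,0,1,0,0,0,0,0,0,1,0,0,0,0,0,0,1,0,0,0,0,0,0,1], force=35)

```text
t: 25.12
position: [0.5582, -0.013, 0.1006]
tcp_rot: [-0.0, 0.723, -0.691, 0.0]
wrist_force: [0.1, -0.8, 2.1]
opening: 0.308
gripper_force: 34.9
```

drive_tool(series=[1.5,0,-8,0,0,0,1,1.5,0,-7.5,0,4,0,1,4,0,-8.1,0,4,0,1,4.7,0,-7.7,0,4,0,1,3.5,0,-7.5,0,4,0,1,0.5,0,-8,0,4,0,1,0,0,0,0,0,0,1,0,0,0,0,0,0,1])

```text
t: 26.12
position: [0.5581, -0.0234, 0.1481]
tcp_rot: [0.12, 0.712, -0.681, 0.125]
wrist_force: [0.2, 0.8, -2.6]
opening: 0.314
gripper_force: 35.0
```

```bash
cat > m.py <<'E'
from h import *
import sys
print(np.round(pose(),3), bot.read_state()['wrist_force'])
for n in ('scene','wrist','side'):
  q=shot(n)
  if n=='scene': cv2.imwrite(f'pics/{sys.argv[1]}.png',cv2.resize(q['image'][100:340,220:460],None,fx=2.4,fy=2.4))
  for l in ['screwdriver','driver_tip','driver_butt','drawer_handle']:
    for r in finder.spot_point(q,l)[:1]: print(n,l,np.round(r['location'],3),round(r['score'],2))
E
python3 m.py sc3
```

```text
[[ 0.042 -0.999  0.015  0.558]
 [-0.939 -0.045 -0.341 -0.023]
 [ 0.341  0.001 -0.94   0.148]
 [ 0.     0.     0.     1.   ]] [ 0.20313228  0.83484014 -2.6458665 ]
scene screwdriver [0.56  0.014 0.112] 0.65
scene driver_tip [ 0.56  -0.075  0.159] 0.23
scene driver_butt [ 0.562 -0.075  0.156] 0.76
scene drawer_handle [ 0.559 -0.138  0.112] 0.82
wrist screwdriver [0.558 0.01  0.109] 0.64
wrist driver_butt [ 0.555 -0.075  0.158] 0.72
wrist drawer_handle [ 0.559 -0.134  0.114] 0.58
side screwdriver [ 0.461 -0.248  0.002] 0.17
side driver_tip [ 0.464 -0.245  0.005] 0.55
side driver_butt [ 0.555 -0.082  0.161] 0.57
side drawer_handle [ 0.557 -0.138  0.11 ] 0.75
```

View pics/sc3.png

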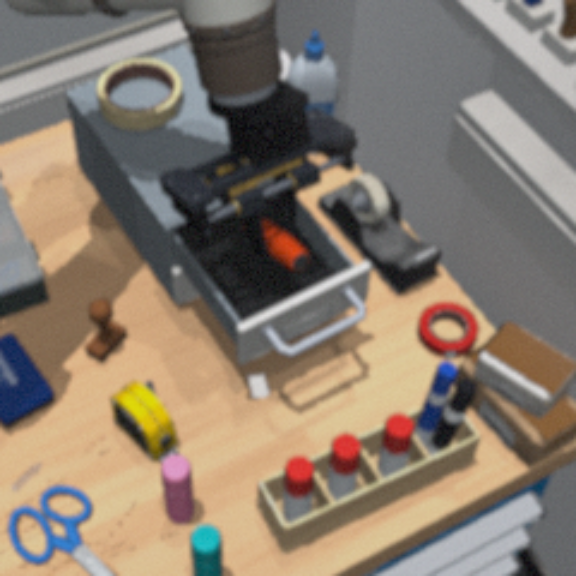

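The scene crop shows the orange handle held at a slant at (287,248), its butt above the drawer floor and rising towards the front edge. The butt height of 0.158 matches the plan, so I'll draw it out along its axis.

drive_tool(series=[10,0,0,0,0,0,1,15,0,0,0,0,0,1,15,0,0,0,0,0,1,15,0,0,0,0,0,1,15,0,0,0,0,0,1,15,0,0,0,0,0,1,15,0,0,0,0,0,1,15,0,0,0,0,0,1,0,0,0,0,0,0,1])

```text
t: 28.0
position: [0.5634, -0.1321, 0.1881]
tcp_rot: [0.12, 0.711, -0.681, 0.126]
wrist_force: [-0.1, -0.4, -0.5]
opening: 0.307
gripper_force: 35.0
```

```bash
python3 m.py sc4
```

```text
[[ 0.041 -0.999  0.016  0.563]
 [-0.939 -0.044 -0.342 -0.132]
 [ 0.342 -0.001 -0.94   0.188]
 [ 0.     0.     0.     1.   ]] [-0.14673279 -0.40626731 -0.54387401]
scene screwdriver [ 0.564 -0.093  0.148] 0.59
scene driver_butt [ 0.562 -0.186  0.197] 0.82
scene drawer_handle [ 0.558 -0.137  0.114] 0.88
wrist screwdriver [ 0.562 -0.096  0.149] 0.8
wrist driver_tip [ 0.566 -0.255  0.006] 0.28
wrist driver_butt [ 0.562 -0.182  0.198] 0.93
side driver_tip [ 0.539 -0.251 -0.   ] 0.38
side driver_butt [ 0.564 -0.189  0.202] 0.59
side drawer_handle [ 0.558 -0.14   0.11 ] 0.83
```

drive_tool(series=[7,0,-19,0,0,0,1,14,0,-38,0,0,0,1,14,0,-38,0,0,0,1,14,0,-38,0,0,0,1,7,0,-19,0,0,0,1,0,0,0,0,0,0,1,0,0,0,0,0,0,1,0,0,0,0,0,0,1,0,0,0,0,0,0,1])

```text
t: 29.88
position: [0.5631, -0.1319, 0.3487]
tcp_rot: [0.121, 0.712, -0.68, 0.125]
wrist_force: [0.7, -0.4, -1.3]
opening: 0.306
gripper_force: 35.0
```

```bash
cat >> m.py <<'E'
for r in finder.spot_point(q:=shot('scene'),'glue_1')[:6]: print('glue',np.round(r['location'],3),round(r['score'],2))
E
python3 m.py sc5
```

```text
[[ 0.043 -0.999  0.014  0.563]
 [-0.939 -0.045 -0.342 -0.132]
 [ 0.342  0.002 -0.94   0.349]
 [ 0.     0.     0.     1.   ]] [ 0.7183116  -0.36077276 -1.29537263]
scene screwdriver [ 0.565 -0.091  0.309] 0.87
scene driver_butt [ 0.566 -0.184  0.36 ] 0.74
scene drawer_handle [ 0.556 -0.139  0.11 ] 0.74
wrist screwdriver [ 0.561 -0.101  0.31 ] 0.97
wrist driver_butt [ 0.564 -0.18   0.36 ] 0.59
side screwdriver [ 0.565 -0.096  0.31 ] 0.65
side driver_tip [0.559 0.005 0.288] 0.6
side driver_butt [ 0.562 -0.189  0.364] 0.49
side drawer_handle [ 0.555 -0.136  0.107] 0.76
glue [ 0.461 -0.251  0.004] 0.79
glue [ 0.565 -0.249  0.004] 0.63
glue [ 0.362 -0.189  0.001] 0.57
glue [ 0.354 -0.261 -0.005] 0.53
glue [ 0.562 -0.093  0.308] 0.19
```

View pics/sc5.png

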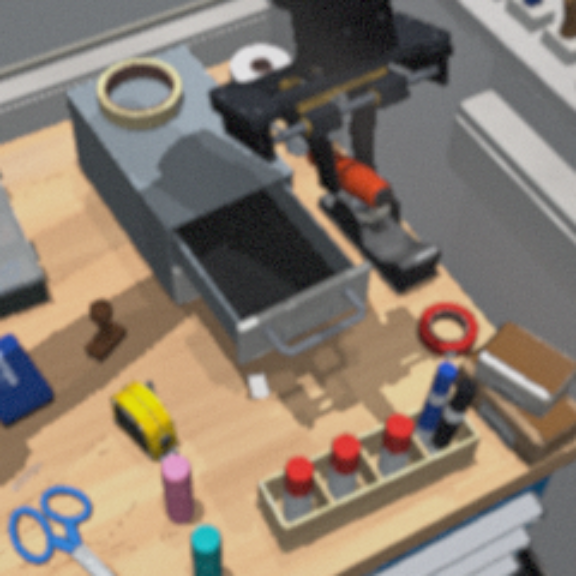

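The picture shows the screwdriver held in the air at (360,180) and the drawer open and empty at (270,250). The glue sticks are in their cells at (298,480) and (398,440), and the bystanders are unmoved. I'll hand in.

```bash
python3 -c "
from plant import bot
print(bot.finish_job())"
```

```text
the job is handed in; nothing more can be done
None
```

The job is handed in, but the judge's verdict was not shown: both glue sticks stand in the two empty cells, the drawer is out at its stop, and the screwdriver is held still with its lowest point about 0.29 m above the bench.

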